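# Stack the chuck-jaw trays and lock the lid

### The arm

A 6-joint arm with a two-finger parallel gripper is mounted at the origin on the work surface. World frame = base frame: x ahead of the robot, y to its left, z up, the work surface at z = 0. Lengths are in m, angles in rad, forces in N, time in s.
With the tool pointing down it reaches from about 0.275 to 0.975 m from the base axis. Payload 8.4 kg.
Tool frame: the origin (TCP) lies between the finger pads; the fingertips stand 11 mm ahead of it and the grasp point (between the pads) lies 8 mm behind it; z points along the fingers, y is the line along which they close (so a half turn about z gives the same grasp; the last joint's range is limited). The gripper opens to 92 mm and grips with 3 to 60 N. Pads are 20 mm wide; open, the fingers measure 128 mm over their backs; the gripper's body (75 mm by 189 mm) begins 69 mm behind the grasp point.
Start: joints at [-1.189, 0.353, 1.633, -0, 1.155, -0.002], TCP at [0.234, -0.58, 0.226] pointing down, gripper open.
Joint ranges: [-2.63, 2.63], [-0.92, 2.1], [0.06, 2.66], [-1.3, 4.44], [0, 2.69], [-3.02, 3.02]. Speed limits (rad/s): [2.22, 2.22, 2.79, 3.14, 3.14, 3.14].

### API

Orientations are given as a unit quaternion [x, y, z, w].
In Python, from workcell import observe, capture, close_job, trace, tip_of gives the robot as it stands.
- The arm moves only by the tool play_rows, never from a script. Its argument "series" is a list of rows, each a list of 3 entries, a list of its own where there are three numbers: the shift along the tool's x, y, z in m, then the turn, a rotation vector about the tool's x, y, z in rad, then the opening, from 0 (shut) to 1 (fully open). In form: [[[tx, ty, tz], [wx, wy, wz], grip], ...]. A call has 1 to 20 rows; each row shifts and turns the commanded pose from where the row before left it, along the tool's axes as they then stand; what a row does not reach is not made up. A row lasts 1/8 s, in which the tool goes at most 62.5 mm and 10.7 degrees, less where a joint would pass 70% of its speed; a pose out of reach is approached as far as the arm can. A call is refused whole if a number of a shift passes 0.0625 or a number of a turn 0.188, either way. A call with a gripper value outside its range is refused whole. The fingers move at their own pace and stop on an object; "squeeze" is the grip in N (left out, the last holds). Time passes only in rows, so rows that do not move let the fingers close. It gives the time, the measured TCP pose, the force, the opening and the grip force at its end, in the units of the state.
- observe(): the state, without advancing time (a new reading comes with each control period).
- capture(name): name is "scene" or "top"; returns a dict with "img" (384x512x3 uint8, red, green, blue), "mtx" (3x3 intrinsics, pixels), "rvec" (rotation vector, rad) and "tvec" (3), from world to camera coordinates, as OpenCV has them. Camera axes: x right, y down, z forward; pixel columns grow to the right and rows downward; lengths in m; the calibration is good to about 2 mm. A picture is of the moment at which its call begins. There is no depth.
- close_job(): hands the job in; it is judged then, once.
Trained networks look in a picture, given as the dict that the camera call returned (one of the last four; its "shot" number tells which), for a name from the list of things; names that differ only in an ending like _2 or _b are one class to them, and where a whole thing is asked for, a point or a joint stands for the part that bears it (a point fixed in the world has none). Each returns a list of dicts, best first, with "p" (0 to 1); they miss things now and then, are a little off and sometimes report something else, mostly with a low value. They report only what shows in the picture. A call takes as long as a camera call. They do not tell look-alikes from the thing itself.
- trace(picture, label): "mask" (384x512 bool, what is visible of it) and "box" ([left, top, width, height] in pixels, round what is visible of it).
- tip_of(picture, label): "centre" ([column, row] in pixels: a listed point, or the origin of a listed thing).
The state is a dict: "time_s": time; "q": joint angles; "qvel": joint speeds; "joint_efforts": joint torques, N m; "position": TCP position; "eef_rot": TCP orientation; "ft_force": force on the tool from outside, world axes, zero at the start; "moment": the same for the moment, N m; "finger_gap": finger opening in m; "grasp_force": force on a finger pad.
Only numpy, scipy, OpenCV 4.12 (cv2) and the standard library are available. Lean on these libraries where they do the work, as an engineer would, in place of code of your own. Each camera call takes 0.05 s, during which the arm holds its last target. There are 200 camera calls.

### The job

Pack up the chuck-jaw trays at this turning bench: stack every tray that is there on the wooden base, each fully home over the deck below with the cut corners matching, then put the slotted lid home on top. Then take the T-key from its holder, pass its head down through the slots in lid and top tray until the collar lies on the lid, turn it a quarter turn so that it locks, and leave it standing there. Do not disturb the bowl, the bottle or the wooden blank.

Things in the scene. Friction and masses are not known exactly. Their poses are not given: they have to be found in the camera images.
- base_seat (a point): fixed dark wooden base board, 150 (x) x 96 (y) x 16 mm, with a raised grey deck 96 x 46 x 8 mm in its middle like those of the trays (no slot). Point: centre of the board's upper face, 16 mm above the bench, where the lowest skirt rests; x towards the end of the deck with two cut corners, z up
- tray1_c (a point): loose grey plastic tray of chuck jaws, 110 (x) x 60 (y) x 40 mm high, 0.35 kg, one of up to four alike (see tray2, tray3 too); absent in some starts. Point: its centre, 20 mm above its underside; x along the length, towards the end whose two corners are cut off (14 mm; the other corners are square), z up. Grip it across the 60 mm width, on the skirt
- tray2_c (a point): tray2: a tray just like tray1, absent in some starts; point and axes likewise. Form of a tray: a straight skirt 32 mm high (walls 5 mm, hollow below up to 26 mm above its underside) carries a raised deck 96 x 46 x 8 mm with matching cut corners and four flush steel discs. A slot 46 (x) x 16 (y) mm goes right through the middle of the deck
- tray3_c (a point): tray3: a tray just like tray1, absent in some starts; point and axes likewise. Nesting: a skirt fits over the deck below with 2 mm play all round and rests on the shoulder, 32 mm above that tray's underside, so each level adds 32 mm; turned end for end it does not go home
- tray4_c (a point): tray4: a tray just like tray1, absent in some starts; point and axes likewise. 
- lid_c (a point): loose grey plastic lid, 110 (x) x 60 (y) x 20 mm high, 0.2 kg: flat top with a 46 (x) x 16 (y) mm slot through its middle, no discs; skirt with 5 mm walls, two cut corners, hollow 10 mm deep. It nests on the top tray just as a tray does. Point: its centre, 10 mm above its underside; x towards the end with the cut corners, z up. Grip it across the 60 mm width, low down
- key_grip (a point): loose T-key, 0.2 kg, 72 mm tall, upright in its holder at the start. From its foot: steel head bar 40 (x) x 10 x 8 mm, stem 10 mm thick, collar 40 mm across with its underside at 37 mm, wooden grip bar 64 (x) x 14 (y) mm from 42 to 72 mm. Point: centre of the grip bar, 57 mm above the foot; x along grip bar and head, z up. Collar on lid: the head is 3 mm below the top tray's deck and turns freely either way
- holder_top (a point): fixed wooden block 74 (x) x 56 (y) x 44 mm with an upright well 46 (x) x 16 (y) mm in which the key stands, its collar on the block's top. Point: centre of the upper face; x along the well
- bowl_c (a point): turned wooden bowl, 130 mm across, 55 mm high, a bystander; point half-way up
- bottle_c (a point): clear water bottle, 64 mm across, 190 mm high, a bystander; point half-way up
- blank_c (a point): square wooden turning blank 100 x 100 x 50 mm, a bystander; point at its centre
Mind the look-alikes: they are no part of the job. What is shaped like the part that bears tray4_c but green or yellow is not meant.

How it is judged:
On the way, in this order (a step that is already met when the one before it is completed fails the run):
1. all trays present are stacked home on the base (horizontal distance between each of tray1_c, tray2_c, tray3_c, tray4_c and base_seat below 0.014 m and angle between the x axis of each of tray1_c, tray2_c, tray3_c, tray4_c and the x axis of base_seat, either way round below 0.12 rad and angle between each of tray1_c, tray2_c, tray3_c, tray4_c's own z axis and vertical below 0.06 rad and (z of tray1_c in the frame of base_seat between 0.016 and 0.024 m or z of tray1_c in the frame of base_seat between 0.048 and 0.056 m or z of tray1_c in the frame of base_seat between 0.08 and 0.088 m or z of tray1_c in the frame of base_seat between 0.112 and 0.12 m) and (z of tray2_c in the frame of base_seat between 0.016 and 0.024 m or z of tray2_c in the frame of base_seat between 0.048 and 0.056 m or z of tray2_c in the frame of base_seat between 0.08 and 0.088 m or z of tray2_c in the frame of base_seat between 0.112 and 0.12 m) and (z of tray3_c in the frame of base_seat between 0.016 and 0.024 m or z of tray3_c in the frame of base_seat between 0.048 and 0.056 m or z of tray3_c in the frame of base_seat between 0.08 and 0.088 m or z of tray3_c in the frame of base_seat between 0.112 and 0.12 m) and (z of tray4_c in the frame of base_seat between 0.016 and 0.024 m or z of tray4_c in the frame of base_seat between 0.048 and 0.056 m or z of tray4_c in the frame of base_seat between 0.08 and 0.088 m or z of tray4_c in the frame of base_seat between 0.112 and 0.12 m)), for 0.2 s.
2. the lid is home on the topmost tray (horizontal distance between lid_c and base_seat below 0.014 m and angle between the x axis of lid_c and the x axis of base_seat, either way round below 0.12 rad and angle between lid_c's own z axis and vertical below 0.06 rad and (z of lid_c in the frame of base_seat between 0.07 and 0.078 m or z of lid_c in the frame of base_seat between 0.102 and 0.11 m or z of lid_c in the frame of base_seat between 0.134 and 0.142 m) and z of lid_c in the frame of tray1_c above 0.017 m and z of lid_c in the frame of tray2_c above 0.017 m and z of lid_c in the frame of tray3_c above 0.017 m and z of lid_c in the frame of tray4_c above 0.017 m), for 0.2 s.
3. the key stands in the slots with its collar on the lid, still in line with the slot (horizontal distance between key_grip and lid_c below 0.014 m and angle between key_grip's own z axis and vertical below 0.12 rad and z of key_grip in the frame of lid_c between 0.024 and 0.036 m and angle between the x axis of key_grip and the x axis of lid_c, either way round below 0.35 rad), for 0.1 s.
4. the key is turned across the slot (horizontal distance between key_grip and lid_c below 0.014 m and angle between key_grip's own z axis and vertical below 0.12 rad and z of key_grip in the frame of lid_c between 0.025 and 0.035 m and angle between the x axis of key_grip and the y axis of lid_c, either way round below 0.35 rad), for 0.2 s.
At the end, for the whole second after the job is handed in: every tray present and, above them all, the lid are nested over the base (height within 4 mm of a seated level, centre within 14 mm, direction within 0.12 rad, level); the key stands in the lid's middle (14 mm), collar on the lid (5 mm), within 0.35 rad of square across the slot (all of step 1 and all of step 2 and all of step 4); the robot touches nothing.
It fails at once if the bowl was disturbed (moved more than 30 mm) (distance of bowl_c from where it was at the start of the episode above 0.03 m).
It fails at once if the bottle was disturbed (moved more than 30 mm) (distance of bottle_c from where it was at the start of the episode above 0.03 m).
It fails at once if the blank was disturbed (moved more than 30 mm) (distance of blank_c from where it was at the start of the episode above 0.03 m).
Of tray1, tray2, tray3, tray4 only 2 to 4 are there at a start; the rules pass over those that are not, and their reading is None.
At some moment in a run one of tray1, tray2, tray3, tray4, lid may be knocked a few centimetres aside while the robot is not near it.
It also fails if it takes over 210 s, if anything falls off the work surface, if the arm or the gripper's body presses on something with over 40 N, if the wrist force passes 120 N, or if a joint passes its speed limit or range.

## Working session

There is one attempt and no reset: what is moved stays moved. The work goes in short steps, Python scripts to look and compute and a tool call to move; the robot and the scene stay as the last step left them, time stands still between calls to the robot, and variables do not carry over. Pictures are saved under pics/ and viewed, at most 14 in all, crops included, and the job is handed in when it is done.

Besides the shell and the picture viewer there is one more tool, called in YAML: its name, and indented under it one key for each argument. play_rows: Moves the arm, as the interface text tells. Its arguments: {"type":"object","properties":{"series":{"type":"array","items":{"type":"array"}},"squeeze":{"type":"number"}},"required":["series"]}

```bash
mkdir -p pics; cat > h.py <<'E'
import numpy as np, cv2
from workcell import observe, capture, close_job, trace, tip_of
def cam(p):
    R=cv2.Rodrigues(np.array(p["rvec"],float))[0]; t=np.array(p["tvec"],float).ravel(); return np.array(p["mtx"],float),R,t
def ray(p,uv,z):
    K,R,t=cam(p); d=R.T@np.linalg.inv(K)@np.array([uv[0],uv[1],1.]); c=-R.T@t
    return c+d*(z-c[2])/d[2]
def proj(p,X):
    K,R,t=cam(p); return cv2.projectPoints(np.array(X,float).reshape(-1,3),np.array(p["rvec"],float),t,K,None)[0].reshape(-1,2)
def save(p,n,crop=None,s=1):
    im=p["img"][:,:,::-1]
    if crop: x,y,w,h=crop; im=im[y:y+h,x:x+w]
    cv2.imwrite("pics/"+n,cv2.resize(im,None,fx=s,fy=s,interpolation=cv2.INTER_CUBIC))
E
python3 - <<'E'
from h import *
for n in ("top","scene"):
    p=capture(n); save(p,n+"0.png",None,1.5)
    K,R,t=cam(p); print(n,np.round(-R.T@t,3),K[0,0],np.round(R[2],2))
    for l in ["base_seat","tray1_c","lid_c","key_grip","holder_top","bowl_c","bottle_c","blank_c"]:
        print(l,[(np.round(d["centre"]).astype(int).tolist(),round(d["p"],2)) for d in tip_of(p,l)])
s=observe(); print({k:np.round(v,3).tolist() for k,v in s.items()})
E
```

```text
top [ 0.281 -0.012  1.119] 358.7108560444488 [ 0.2   0.03 -0.98]
base_seat [([269, 185], 0.83)]
tray1_c [([346, 163], 0.93)]
lid_c [([206, 150], 0.64)]
key_grip [([395, 226], 0.74), ([344, 161], 0.43)]
holder_top [([396, 224], 0.88)]
bowl_c [([273, 117], 0.59)]
bottle_c [([135, 125], 0.85)]
blank_c [([410, 164], 0.76)]
scene [ 1.086 -0.451  0.907] 427.315113519902 [-0.53  0.42 -0.73]
base_seat [([251, 221], 0.67)]
tray1_c [([197, 291], 0.81)]
lid_c [([336, 203], 0.93)]
key_grip [([101, 256], 0.73)]
holder_top [([98, 256], 0.74)]
bowl_c [([315, 268], 0.63), ([165, 224], 0.32)]
bottle_c [([401, 159], 0.64)]
blank_c [([125, 347], 0.56)]
{'time_s': 0.9, 'q': [-1.189, 0.353, 1.633, 0.0, 1.155, -0.002], 'qvel': [-0.0, -0.0, -0.001, -0.0, 0.003, -0.001], 'joint_efforts': [0.001, -59.374, -33.458, 0.07, 0.016, -0.0], 'position': [0.234, -0.58, 0.226], 'eef_rot': [0.982, 0.191, 0.0, 0.0], 'ft_force': [-0.001, -0.345, 0.641], 'moment': [0.031, 0.008, -0.002], 'grasp_force': 0.0, 'finger_gap': 0.092}
```

View pics/top0.png

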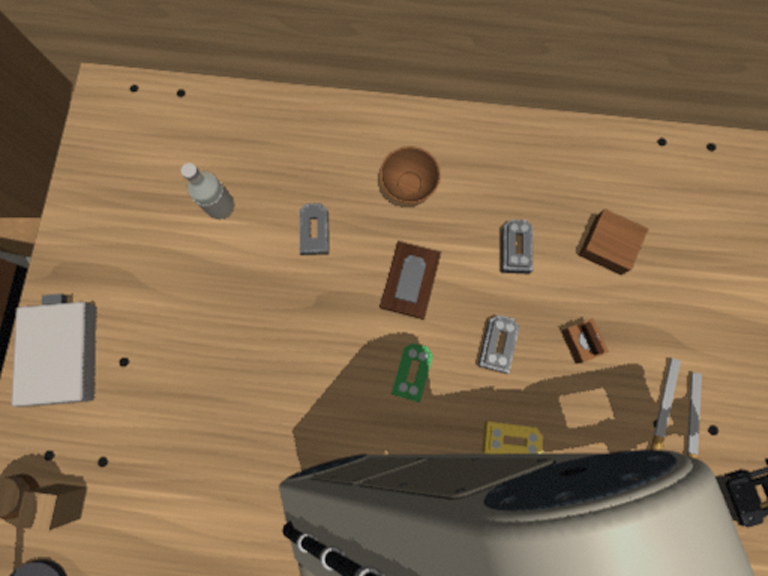

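View pics/scene0.png

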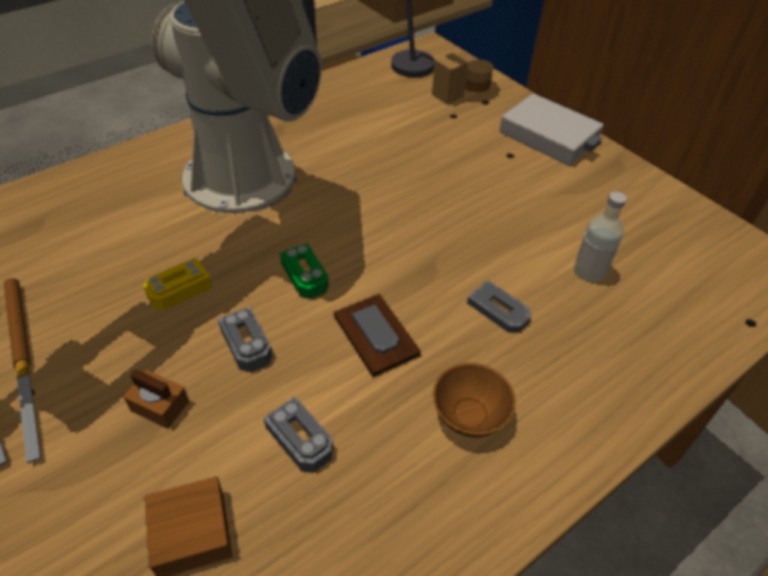

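The pictures show two grey trays: A at top (345,163) / scene (198,290) and B at top (332,229) / scene (164,226). The green part at top (275,249) and the yellow one at top (342,292) are look-alikes, because the trays meant are grey. The lid (no discs) is at top (209,153), the base at (273,187), the holder with the key at (390,227), the bowl at (273,117), the bottle at (138,128) and the blank at (410,161). The arm could still be hiding another tray.

```bash
cat >> h.py <<'E'
from scipy.optimize import minimize
def prof(L,W,c):  # two cut corners at +x
    l,w=L/2,W/2
    return np.array([[-l,-w],[l-c,-w],[l,-w+c],[l,w-c],[l-c,w],[-l,w]])
def solid(kind,tilt=None):
    if kind=="tray": parts=[(prof(.110,.060,.014),-.02,.012),(prof(.096,.046,.010),.012,.020)]
    elif kind=="lid": parts=[(prof(.110,.060,.014),-.01,.01)]
    elif kind=="deck": parts=[(prof(.096,.046,.010),0,.008)]
    elif kind=="holder": parts=[(prof(.074,.056,0),-.044,0)]
    elif kind=="board": parts=[(prof(.150,.096,0),-.016,0)]
    elif kind=="grip": parts=[(prof(.064,.014,0),-.015,.015)]
    return [np.vstack([np.c_[q,np.full(len(q),a)],np.c_[q,np.full(len(q),b)]]) for q,a,b in parts]
S=4
def render(p,kind,x,y,z,th,box):
    x0,y0,w,h=box; m=np.zeros((h*S,w*S),np.uint8); c,s=np.cos(th),np.sin(th)
    for P in solid(kind):
        X=P@np.array([[c,s,0],[-s,c,0],[0,0,1]])+[x,y,z]
        u=(proj(p,X)-[x0,y0]+.5)*S-.5
        cv2.fillConvexPoly(m,cv2.convexHull(np.round(u*16).astype(np.int32)),255,shift=4)
    return cv2.resize(m,(w,h),interpolation=cv2.INTER_AREA)/255.
def grey(p,uv,r=40):
    hsv=cv2.cvtColor(cv2.GaussianBlur(p["img"],(0,0),.5),cv2.COLOR_RGB2HSV)
    m=(hsv[...,1]<75).astype(np.uint8); m2=np.zeros_like(m); u,v=np.round(uv).astype(int)
    sl=(slice(max(v-r,0),v+r),slice(max(u-r,0),u+r)); m2[sl]=m[sl]
    n,lab,st,ce=cv2.connectedComponentsWithStats(m2)
    if n<2: return None
    ok=[i for i in range(1,n) if st[i,4]>60]
    i=min(ok,key=lambda i:np.hypot(*(ce[i]-uv))); k=(lab==i).astype(np.uint8)
    cs,_=cv2.findContours(k,cv2.RETR_EXTERNAL,cv2.CHAIN_APPROX_NONE); cv2.drawContours(k,cs,-1,1,-1)
    return k.astype(bool)
def fit(pm,kind,z,x0,y0,ths=None):
    """pm: list of (picture,mask). returns x,y,th,err for the best starts"""
    D=[]
    for p,m in pm:
        v,u=np.nonzero(m); b=(u.min()-8,v.min()-8,np.ptp(u)+17,np.ptp(v)+17)
        D.append((p,m[max(b[1],0):b[1]+b[3],max(b[0],0):b[0]+b[2]].astype(float),(max(b[0],0),max(b[1],0),0,0)))
    def f(a):
        return sum(np.abs(render(p,kind,a[0]/100,a[1]/100,z,a[2]/10,(b[0],b[1],m.shape[1],m.shape[0]))-m).sum()/m.sum() for p,m,b in D)/len(D)
    R=[]
    for th in (ths if ths is not None else np.arange(0,2*np.pi,np.pi/6)):
        r=minimize(f,[x0*100,y0*100,th*10],method="Nelder-Mead",options=dict(initial_simplex=np.array([x0*100,y0*100,th*10])+np.array([[0,0,0],[1,0,0],[0,1,0],[0,0,2.]]),maxiter=120))
        R.append((r.fun,r.x[0]/100,r.x[1]/100,(r.x[2]/10+np.pi)%(2*np.pi)-np.pi))
    return sorted(R)
E
cat > m.py <<'E'
from h import *
import sys
t=capture("top"); s=capture("scene")
def go(name,kind,z,uvt,ths=None):
    X=ray(t,uvt,z); us=proj(s,X)[0]
    mt,ms=grey(t,uvt),grey(s,us)
    for nm,pm in(("both",[(t,mt),(s,ms)]),("top",[(t,mt)]),("scene",[(s,ms)])):
        r=fit(pm,kind,z,X[0],X[1],ths); seen=[]
        for q in r:
            if all(abs(np.angle(np.exp(1j*(q[3]-k[3]))))>.3 for k in seen): seen.append(q)
        print(name,nm,mt.sum(),ms.sum(),[np.round(q,4).tolist() for q in seen[:2]])
E
cat > a.py <<'E'
from m import *
go("A","tray",.02,(345,163)); go("B","tray",.02,(332,229)); go("lid","lid",.01,(209,153)); go("base","deck",.016,(273,185))
for p,n in((t,"top"),(s,"scene")):
    for l in("key_grip","holder_top","tray1_c"):
        print(n,l,[(d["box"],round(d["p"],2),int(d["mask"].sum())) for d in trace(p,l)])
a=t["img"][135:260,170:420]; cv2.imwrite("pics/c1.png",cv2.resize(a[:,:,::-1],None,fx=3.1,fy=3.1,interpolation=cv2.INTER_CUBIC))
E
python3 a.py
```

```text
A both 721 1283 [[0.067, 0.6361, -0.2372, 0.0634], [0.1177, 0.633, -0.2375, -3.0814]]
A top 721 1283 [[0.0336, 0.6362, -0.2373, 0.0621], [0.0893, 0.6348, -0.2374, -3.0805]]
A scene 721 1283 [[0.0878, 0.6336, -0.2382, 0.0417], [0.1303, 0.632, -0.2395, -3.0828]]
B both 763 921 [[0.0713, 0.4249, -0.2157, -0.1514], [0.1143, 0.4223, -0.216, 2.9849]]
B top 763 921 [[0.0372, 0.4252, -0.2155, -0.1382], [0.0912, 0.4237, -0.2156, 3.0022]]
B scene 763 921 [[0.0942, 0.4227, -0.2165, -0.1863], [0.1243, 0.4212, -0.2169, 2.9562]]
lid both 628 771 [[0.0907, 0.6286, 0.1976, 0.146], [0.1229, 0.6252, 0.1972, -2.9967]]
lid top 628 771 [[0.0491, 0.6286, 0.1977, 0.1467], [0.0994, 0.6272, 0.1981, -3.0054]]
lid scene 628 771 [[0.1234, 0.6268, 0.1984, 0.105], [0.1343, 0.6242, 0.1963, -2.9727]]
base both 459 547 [[0.0557, 0.5399, -0.0217, -0.1445], [0.0903, 0.5386, -0.0217, 2.9905]]
base top 459 547 [[0.0466, 0.5402, -0.0211, -0.1362], [0.082, 0.5394, -0.0211, 3.0037]]
base scene 459 547 [[0.0456, 0.5393, -0.0223, -0.1353], [0.0799, 0.5376, -0.0223, 2.9978]]
top key_grip [([333.3, 145.9, 23.3, 38.7], 0.53, 678), ([388.2, 215.7, 11.4, 18.7], 0.47, 195)]
top holder_top [([374.0, 211.6, 23.6, 31.2], 0.85, 259)]
top tray1_c [([334.0, 145.7, 21.3, 37.8], 0.58, 675)]
scene key_grip [([87.8, 248.3, 26.8, 21.7], 0.76, 328)]
scene holder_top [([81.2, 245.6, 46.4, 44.5], 0.67, 720), ([287.0, 241.6, 57.2, 53.8], 0.6, 2150)]
scene tray1_c [([174.4, 266.6, 47.8, 48.6], 0.85, 1281)]
```

View pics/c1.png

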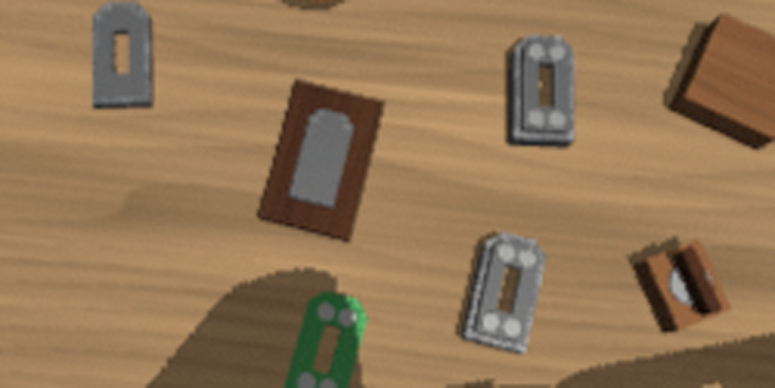

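A and B are confirmed as grey trays with discs. Their cut ends point away from the robot, the same way as the base and lid, and the sizes and heights fit. I'll move over B and then look again for any tray the arm was hiding.

```bash
cat >> h.py <<'E'
def plan(x,y,z,th):
    s=observe(); q=np.array(s["eef_rot"]); p=np.array(s["position"])
    from scipy.spatial.transform import Rotation as Ro
    R=Ro.from_quat(q).as_matrix(); ps=np.arctan2(R[1,0],R[0,0])
    w=-(th-ps); w=(w+np.pi/2)%np.pi-np.pi/2
    ps2=ps-w; d=np.array([x,y,z])-p
    T=np.array([d@[np.cos(ps2),np.sin(ps2),0],d@[np.sin(ps2),-np.cos(ps2),0],-d[2]])
    print("t",round(s["time_s"],2),"now",np.round(p,4),"psi",round(ps,4),"tilt",np.round(R[2,2],4),"q6",round(s["q"][5],2),"| turn wz",round(w,4),"then shift",np.round(T,4),"gap",round(s["finger_gap"],4))
    print("F",np.round(s["ft_force"],2))
E
python3 -c "
from h import *
plan(.4252,-.2155,.12,-.140)"
```

```text
t 1.3 now [ 0.234  -0.5795  0.2256] psi 0.3837 tilt -1.0 q6 -0.0 | turn wz 0.5237 then shift [ 0.1385 -0.3871  0.1056] gap 0.092
F [ 0.    0.07 -0.11]
```

play_rows:
  series:
    - [[0,0,0],[0,0,0.1746],1]
    - [[0,0,0],[0,0,0.1746],1]
    - [[0,0,0],[0,0,0.1745],1]
    - [[0.0099,-0.02765,0.0075],[0,0,0],1]
    - [[0.0099,-0.02765,0.0075],[0,0,0],1]
    - [[0.0099,-0.02765,0.0075],[0,0,0],1]
    - [[0.0099,-0.02765,0.0075],[0,0,0],1]
    - [[0.0099,-0.02765,0.0075],[0,0,0],1]
    - [[0.0099,-0.02765,0.0075],[0,0,0],1]
    - [[0.0099,-0.02765,0.0075],[0,0,0],1]
    - [[0.0099,-0.02765,0.0075],[0,0,0],1]
    - [[0.0099,-0.02765,0.0075],[0,0,0],1]
    - [[0.0099,-0.02765,0.0075],[0,0,0],1]
    - [[0.0099,-0.02765,0.0075],[0,0,0],1]
    - [[0.0099,-0.02765,0.0075],[0,0,0],1]
    - [[0.0099,-0.02765,0.0075],[0,0,0],1]
    - [[0.0099,-0.02765,0.0075],[0,0,0],1]
    - [[0,0,0],[0,0,0],1]
  squeeze: 25

```text
time_s: 3.55
position: [0.4255, -0.2143, 0.1203]
eef_rot: [0.998, -0.069, -0.0, -0.0]
ft_force: [-0.0, 0.2, 0.5]
finger_gap: 0.0921
grasp_force: 0.0
```

```bash
python3 -c "
from h import *
plan(.4252,-.2155,.016,-.140)
p=capture('top'); s=capture('scene')
a=np.vstack([p['img'],s['img']]); a=np.hstack([p['img'],s['img']]); cv2.imwrite('pics/ts1.png',cv2.resize(a[:,:,::-1],(800,300),interpolation=cv2.INTER_AREA))
"
```

```text
t 3.55 now [ 0.4255 -0.2143  0.1203] psi -0.1375 tilt -1.0 q6 1.24 | turn wz 0.0025 then shift [-0.0002  0.0012  0.1043] gap 0.0921
F [-0.    0.25  0.47]
```

View pics/ts1.png

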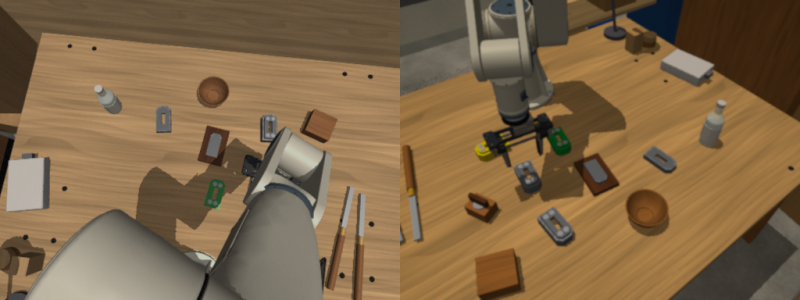

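No third tray shows in the areas the arm covered before (near the knives and at the robot's foot), so there are two trays. I'll go down on B.

play_rows:
  series:
    - [[0,0.001,0],[0,0,0.0025],1]
    - [[0,0,0.02],[0,0,0],1]
    - [[0,0,0.02],[0,0,0],1]
    - [[0,0,0.02],[0,0,0],1]
    - [[0,0,0.02],[0,0,0],1]
    - [[0,0,0.014],[0,0,0],1]
    - [[0,0,0.01],[0,0,0],1]
    - [[0,0,0],[0,0,0],1]
    - [[0,0,0],[0,0,0],0]
    - [[0,0,0],[0,0,0],0]
    - [[0,0,0],[0,0,0],0]
    - [[0,0,0],[0,0,0],0]
    - [[0,0,0],[0,0,0],0]
    - [[0,0,0],[0,0,0],0]
  squeeze: 25

```text
time_s: 5.4
position: [0.4253, -0.2166, 0.0169]
eef_rot: [0.997, -0.071, 0.0, 0.0]
ft_force: [-1.0, 0.3, 6.4]
finger_gap: 0.0596
grasp_force: 25.0
```

```bash
python3 -c "
from h import *
plan(.4252,-.2155,.16,-.140)"
```

```text
t 5.4 now [ 0.4253 -0.2166  0.0169] psi -0.1425 tilt -1.0 q6 1.24 | turn wz -0.0025 then shift [-0.0003 -0.0011 -0.1431] gap 0.0596
F [-0.96  0.33  6.38]
```

play_rows:
  series:
    - [[0,0,-0.01],[0,0,0],0]
    - [[0,0,-0.02],[0,0,0],0]
    - [[0,0,-0.02],[0,0,0],0]
    - [[0,0,-0.02],[0,0,0],0]
    - [[0,0,-0.02],[0,0,0],0]
    - [[0,0,-0.01],[0,0,0],0]
    - [[0,0,0],[0,0,0],0]

```text
time_s: 6.28
position: [0.4253, -0.2167, 0.117]
eef_rot: [0.997, -0.071, 0.0, 0.0]
ft_force: [-0.6, -0.9, -3.7]
finger_gap: 0.06
grasp_force: 25.0
```

```bash
python3 -c "
from h import *
plan(.5400,-.0214,.07,-.138)"
```

```text
t 6.28 now [ 0.4253 -0.2167  0.117 ] psi -0.1424 tilt -1.0 q6 1.24 | turn wz -0.0044 then shift [ 0.0868 -0.2092  0.047 ] gap 0.06
F [-0.6  -0.92 -3.75]
```

play_rows:
  series:
    - [[0,0,0],[0,0,-0.004],0]
    - [[0.0087,-0.0209,0],[0,0,0],0]
    - [[0.0087,-0.0209,0],[0,0,0],0]
    - [[0.0087,-0.0209,0],[0,0,0],0]
    - [[0.0087,-0.0209,0],[0,0,0],0]
    - [[0.0087,-0.0209,0],[0,0,0],0]
    - [[0.0087,-0.0209,0],[0,0,0],0]
    - [[0.0087,-0.0209,0],[0,0,0],0]
    - [[0.0087,-0.0209,0],[0,0,0],0]
    - [[0.0087,-0.0209,0],[0,0,0],0]
    - [[0.0087,-0.0209,0],[0,0,0],0]
    - [[0,0,0.016],[0,0,0],0]
    - [[0,0,0.016],[0,0,0],0]
    - [[0,0,0.015],[0,0,0],0]
    - [[0,0,0],[0,0,0],0]

```text
time_s: 8.15
position: [0.5385, -0.022, 0.0678]
eef_rot: [0.998, -0.069, -0.002, 0.0]
ft_force: [0.6, -0.1, -4.2]
finger_gap: 0.0598
grasp_force: 25.0
```

```bash
python3 -c "
from h import *
plan(.5400,-.0214,.048,-.138)
s=capture('scene'); X=np.array([.54,-.0214,.04]); u=proj(s,X)[0].astype(int); save(s,'s2.png',(u[0]-60,u[1]-60,130,100),5)
"
```

```text
t 8.15 now [ 0.5385 -0.022   0.0678] psi -0.1391 tilt -1.0 q6 1.67 | turn wz -0.0011 then shift [ 0.0014 -0.0008  0.0198] gap 0.0598
F [ 0.59 -0.09 -4.18]
```

View pics/s2.png

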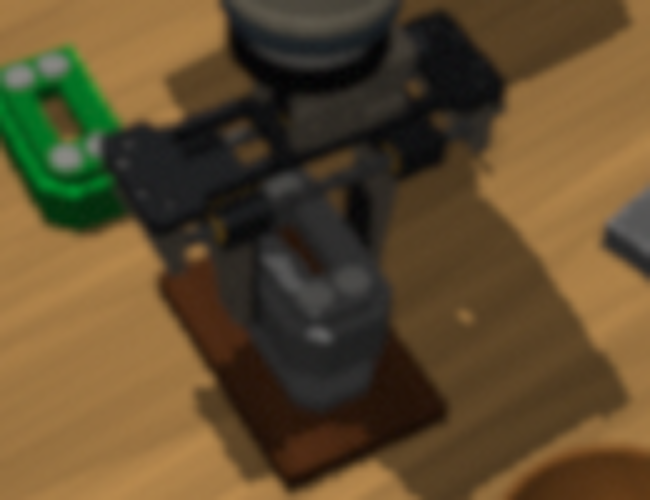

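The tray hangs over the base deck with its cut end towards the deck's cut end. I'll lower it in small steps.

play_rows:
  series:
    - [[0.0014,-0.0008,0.008],[0,0,0],0]
    - [[0,0,0.01],[0,0,0],0]
    - [[0,0,0.005],[0,0,0],0]
    - [[0,0,0.003],[0,0,0],0]
    - [[0,0,0.003],[0,0,0],0]
    - [[0,0,0],[0,0,0],0]

```text
time_s: 8.95
position: [0.5415, -0.021, 0.0405]
eef_rot: [0.998, -0.069, -0.0, 0.0]
ft_force: [-0.4, -1.0, -3.9]
finger_gap: 0.0599
grasp_force: 25.0
```

```bash
python3 -c "
from h import *
plan(.5400,-.0214,.033,-.138)"
```

```text
t 8.95 now [ 0.5415 -0.021   0.0405] psi -0.1384 tilt -1.0 q6 1.67 | turn wz -0.0004 then shift [-0.0015  0.0006  0.0075] gap 0.0599
F [-0.44 -0.95 -3.95]
```

play_rows:
  series:
    - [[-0.0014,0.0006,0],[0,0,0],0]
    - [[0,0,0],[0,0,0],0]
    - [[0,0,0.002],[0,0,0],0]
    - [[0,0,0.002],[0,0,0],0]
    - [[0,0,0],[0,0,0],0]

```text
time_s: 9.57
position: [0.54, -0.0213, 0.0364]
eef_rot: [0.998, -0.069, -0.0, 0.0]
ft_force: [-0.8, 0.5, -4.1]
finger_gap: 0.0597
grasp_force: 25.0
```

play_rows:
  series:
    - [[0,0,0.002],[0,0,0],0]
    - [[0,0,0.0013],[0,0,0],0]
    - [[0,0,0],[0,0,0],0]
    - [[0,0,0],[0,0,0],0]

```text
time_s: 10.07
position: [0.5401, -0.0213, 0.0333]
eef_rot: [0.998, -0.069, -0.0, -0.0]
ft_force: [-0.2, 0.3, -3.2]
finger_gap: 0.06
grasp_force: 25.0
```

play_rows:
  series:
    - [[0,0,0],[0,0,0],1]
    - [[0,0,0],[0,0,0],1]
    - [[0,0,0],[0,0,0],1]
    - [[0,0,-0.01],[0,0,0],1]
    - [[0,0,-0.02],[0,0,0],1]
    - [[0,0,-0.025],[0,0,0],1]
    - [[0,0,-0.025],[0,0,0],1]
    - [[0,0,-0.02],[0,0,0],1]
    - [[0,0,0],[0,0,0],1]

```text
time_s: 11.2
position: [0.5414, -0.0214, 0.1352]
eef_rot: [0.998, -0.069, 0.002, -0.0]
ft_force: [-0.1, -0.6, 0.4]
finger_gap: 0.092
grasp_force: 0.0
```

```bash
python3 -c "
from m import *
plan(.6362,-.2373,.12,.062)
go('A','tray',.02,(345,163),[.06])
X=np.array([.54,-.0213,.036]); u=proj(s,X)[0]; ms=grey(s,u); print(ms.sum(),fit([(s,ms)],'tray',.036,X[0],X[1],[-.13]))
"
```

```text
t 11.3 now [ 0.54   -0.0213  0.1332] psi -0.1384 tilt -1.0 q6 1.67 | turn wz -0.2004 then shift [0.0826 0.2215 0.0132] gap 0.0923
F [ 0.46 -0.    0.44]
A both 721 1285 [[0.0661, 0.6359, -0.2372, 0.0643]]
A top 721 1285 [[0.0321, 0.6365, -0.2365, 0.06]]
A scene 721 1285 [[0.0908, 0.633, -0.2379, 0.0613]]
1269 [(np.float64(0.27460560268236534), np.float64(0.5389037573675775), np.float64(-0.02152088779378523), np.float64(-0.16121147266259417))]
```

play_rows:
  series:
    - [[0,0,0],[0,0,-0.1002],1]
    - [[0,0,0],[0,0,-0.1002],1]
    - [[0.0075,0.0201,0.0012],[0,0,0],1]
    - [[0.0075,0.0201,0.0012],[0,0,0],1]
    - [[0.0075,0.0201,0.0012],[0,0,0],1]
    - [[0.0075,0.0201,0.0012],[0,0,0],1]
    - [[0.0075,0.0201,0.0012],[0,0,0],1]
    - [[0.0075,0.0201,0.0012],[0,0,0],1]
    - [[0.0075,0.0201,0.0012],[0,0,0],1]
    - [[0.0075,0.0201,0.0012],[0,0,0],1]
    - [[0.0075,0.0201,0.0012],[0,0,0],1]
    - [[0.0075,0.0201,0.0012],[0,0,0],1]
    - [[0.0075,0.0201,0.0012],[0,0,0],1]
    - [[0,0,0],[0,0,0],1]
    - [[0,0,0],[0,0,0],1]
    - [[0,0,0],[0,0,0],1]

```text
time_s: 13.3
position: [0.6359, -0.2362, 0.1201]
eef_rot: [1.0, 0.031, -0.0, -0.0]
ft_force: [-0.0, -0.2, -0.8]
finger_gap: 0.0922
grasp_force: 0.0
```

```bash
python3 -c "
from m import *
plan(.6363,-.2373,.0165,.062)
u=proj(s,[.636,-.2373,.02])[0]; ms=grey(s,u); print(ms.sum(),fit([(s,ms)],'tray',.02,.636,-.237,[.06]))"
```

```text
t 13.4 now [ 0.6361 -0.2363  0.1202] psi 0.0626 tilt -1.0 q6 1.15 | turn wz 0.0006 then shift [0.0002 0.001  0.1037] gap 0.0918
F [-0.16  0.4   1.02]
1783 [(np.float64(0.3388472831645277), np.float64(0.6325526244305878), np.float64(-0.23891929485090863), np.float64(0.03869795959649647))]
```

play_rows:
  series:
    - [[0,0.001,0],[0,0,0],1]
    - [[0,0,0.02],[0,0,0],1]
    - [[0,0,0.02],[0,0,0],1]
    - [[0,0,0.02],[0,0,0],1]
    - [[0,0,0.02],[0,0,0],1]
    - [[0,0,0.014],[0,0,0],1]
    - [[0,0,0.0095],[0,0,0],1]
    - [[0,0,0],[0,0,0],1]
    - [[0,0,0],[0,0,0],0]
    - [[0,0,0],[0,0,0],0]
    - [[0,0,0],[0,0,0],0]
    - [[0,0,0],[0,0,0],0]
    - [[0,0,0],[0,0,0],0]
    - [[0,0,0],[0,0,0],0]

```text
time_s: 15.15
position: [0.6365, -0.238, 0.017]
eef_rot: [1.0, 0.031, 0.0, 0.0]
ft_force: [-1.7, -0.1, 5.2]
finger_gap: 0.0603
grasp_force: 25.0
```

```bash
python3 -c "
from h import *
plan(.5400,-.0214,.12,-.138)"
```

```text
t 15.15 now [ 0.6365 -0.238   0.017 ] psi 0.0621 tilt -1.0 q6 1.15 | turn wz 0.2001 then shift [-0.1254 -0.2013 -0.103 ] gap 0.0603
F [-1.67 -0.08  5.2 ]
```

play_rows:
  series:
    - [[0,0,-0.013],[0,0,0],0]
    - [[0,0,-0.02],[0,0,0],0]
    - [[0,0,-0.025],[0,0,0],0]
    - [[0,0,-0.025],[0,0,0],0]
    - [[0,0,-0.02],[0,0,0],0]
    - [[0,0,0],[0,0,0.1],0]
    - [[0,0,0],[0,0,0.1],0]
    - [[-0.0114,-0.0183,0],[0,0,0],0]
    - [[-0.0114,-0.0183,0],[0,0,0],0]
    - [[-0.0114,-0.0183,0],[0,0,0],0]
    - [[-0.0114,-0.0183,0],[0,0,0],0]
    - [[-0.0114,-0.0183,0],[0,0,0],0]
    - [[-0.0114,-0.0183,0],[0,0,0],0]
    - [[-0.0114,-0.0183,0],[0,0,0],0]
    - [[-0.0114,-0.0183,0],[0,0,0],0]
    - [[-0.0114,-0.0183,0],[0,0,0],0]
    - [[-0.0114,-0.0183,0],[0,0,0],0]
    - [[-0.0114,-0.0183,0],[0,0,0],0]
    - [[0,0,0],[0,0,0],0]
    - [[0,0,0],[0,0,0],0]

```text
time_s: 17.65
position: [0.5401, -0.0212, 0.1197]
eef_rot: [0.998, -0.069, 0.0, 0.0]
ft_force: [0.1, -0.5, -3.1]
finger_gap: 0.0596
grasp_force: 25.0
```

```bash
python3 -c "
from h import *
plan(.5403,-.0213,.075,-.138)"
```

```text
t 17.65 now [ 0.5401 -0.0212  0.1197] psi -0.1374 tilt -1.0 q6 1.67 | turn wz 0.0006 then shift [0.0002 0.     0.0447] gap 0.0596
F [ 0.07 -0.52 -3.08]
```

play_rows:
  series:
    - [[0,0,0.018],[0,0,0],0]
    - [[0,0,0.018],[0,0,0],0]
    - [[0,0,0.009],[0,0,0],0]
    - [[0,0,0],[0,0,0],0]
    - [[0,0,0.002],[0,0,0],0]
    - [[0,0,0.002],[0,0,0],0]
    - [[0,0,0],[0,0,0],0]
    - [[0,0,0],[0,0,0],0]

```text
time_s: 18.65
position: [0.5398, -0.0213, 0.0708]
eef_rot: [0.998, -0.069, 0.0, 0.0]
ft_force: [-0.2, -0.3, -3.7]
finger_gap: 0.0598
grasp_force: 25.0
```

play_rows:
  series:
    - [[0,0,0.002],[0,0,0],0]
    - [[0,0,0.002],[0,0,0],0]
    - [[0,0,0.0015],[0,0,0],0]
    - [[0,0,0],[0,0,0],0]
    - [[0,0,0],[0,0,0],0]

```text
time_s: 19.27
position: [0.5397, -0.0212, 0.065]
eef_rot: [0.998, -0.069, -0.0, -0.0]
ft_force: [-0.7, -0.6, -3.2]
finger_gap: 0.0597
grasp_force: 25.0
```

Home at the expected height. I'll release, lift and check the stack and the lid.

play_rows:
  series:
    - [[0,0,0],[0,0,0],1]
    - [[0,0,0],[0,0,0],1]
    - [[0,0,0],[0,0,0],1]
    - [[0,0,-0.01],[0,0,0],1]
    - [[0,0,-0.02],[0,0,0],1]
    - [[0,0,-0.025],[0,0,0],1]
    - [[0,0,-0.025],[0,0,0],1]
    - [[0,0,-0.02],[0,0,0],1]
    - [[0,0,0],[0,0,0],1]
    - [[0,0,0],[0,0,0],1]

```text
time_s: 20.52
position: [0.5394, -0.0212, 0.1647]
eef_rot: [0.998, -0.069, -0.0, 0.0]
ft_force: [0.1, -0.5, -0.2]
finger_gap: 0.092
grasp_force: 0.0
```

```bash
python3 -c "
from m import *
go('lid','lid',.01,(209,153),[.15])
print(tip_of(t,'lid_c'),tip_of(s,'tray1_c'))
plan(.6286,.1977,.12,.147)
u=proj(s,[.54,-.0213,.068])[0].astype(int);print(u); save(s,'s3.png',(160,120,256,190),3)
"
```

```text
lid both 629 772 [[0.0903, 0.6283, 0.1976, 0.1374]]
lid top 629 772 [[0.0478, 0.6289, 0.1985, 0.1492]]
lid scene 629 772 [[0.1243, 0.6276, 0.1974, 0.1376]]
[{'centre': [208.4, 151.7], 'p': 0.92}] [{'centre': [248.2, 206.9], 'p': 0.73}]
t 20.73 now [ 0.5392 -0.0212  0.1643] psi -0.138 tilt -1.0 q6 1.67 | turn wz -0.285 then shift [ 0.1205 -0.2035  0.0443] gap 0.0917
F [-0.5   0.21  0.47]
[251 207]
```

View pics/s3.png

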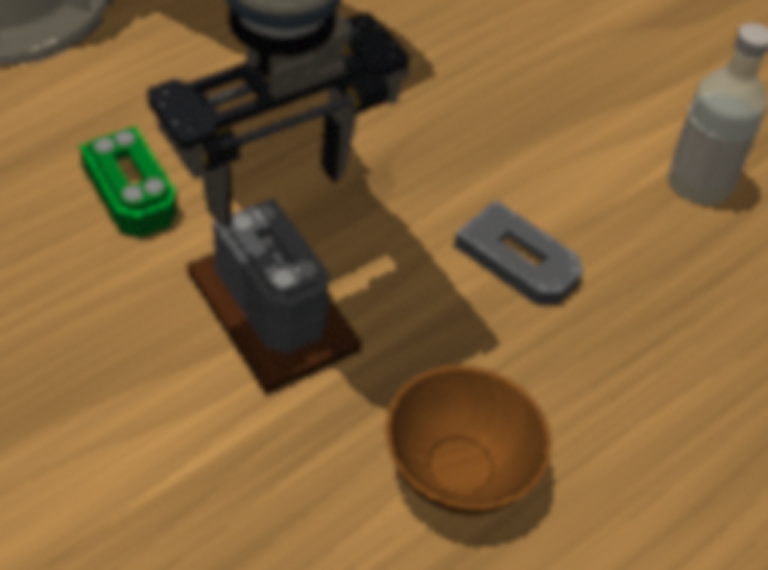

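```bash
python3 -c "
from h import *
for n in('top','scene'):
    p=capture(n); d=tip_of(p,'bottle_c')[0]; print(n,d,np.round(ray(p,d['centre'],.095),3))
p=capture('top'); d=tip_of(p,'bowl_c')[0]; print(d,np.round(ray(p,d['centre'],.0275),3))
"
```

```text
top {'centre': [136.3, 126.7], 'p': 0.75} [0.657 0.413 0.095]
scene {'centre': [403.6, 159.0], 'p': 0.7} [0.668 0.408 0.095]Traceback (most recent call last):
  File "<string>", line 5, in <module>
    p=capture('top'); d=tip_of(p,'bowl_c')[0]; print(d,np.round(ray(p,d['centre'],.0275),3))
                        ~~~~~~~~~~~~~~~~~~^^^
IndexError: list index out of range
```

play_rows:
  series:
    - [[0,0,0],[0,0,-0.1425],1]
    - [[0,0,0],[0,0,-0.1425],1]
    - [[0.011,-0.0185,0.004],[0,0,0],1]
    - [[0.011,-0.0185,0.004],[0,0,0],1]
    - [[0.011,-0.0185,0.004],[0,0,0],1]
    - [[0.011,-0.0185,0.004],[0,0,0],1]
    - [[0.011,-0.0185,0.004],[0,0,0],1]
    - [[0.011,-0.0185,0.004],[0,0,0],1]
    - [[0.011,-0.0185,0.004],[0,0,0],1]
    - [[0.011,-0.0185,0.004],[0,0,0],1]
    - [[0.011,-0.0185,0.004],[0,0,0],1]
    - [[0.011,-0.0185,0.004],[0,0,0],1]
    - [[0.0105,-0.0185,0.0043],[0,0,0],1]
    - [[0,0,0],[0,0,0],1]
    - [[0,0,0],[0,0,0],1]
    - [[0,0,0],[0,0,0],1]

```text
time_s: 23.02
position: [0.629, 0.197, 0.121]
eef_rot: [0.997, 0.073, -0.0, 0.0]
ft_force: [-0.4, 0.1, -0.0]
finger_gap: 0.0921
grasp_force: 0.0
```

```bash
python3 -c "
from h import *
plan(.6288,.1979,.0125,.147)"
```

```text
t 23.02 now [0.629 0.197 0.121] psi 0.1464 tilt -1.0 q6 1.73 | turn wz -0.0006 then shift [-0.     -0.0009  0.1085] gap 0.0921
F [-0.36  0.14 -0.01]
```

play_rows:
  series:
    - [[0,-0.0009,0],[0,0,0],1]
    - [[0,0,0.02],[0,0,0],1]
    - [[0,0,0.02],[0,0,0],1]
    - [[0,0,0.02],[0,0,0],1]
    - [[0,0,0.02],[0,0,0],1]
    - [[0,0,0.016],[0,0,0],1]
    - [[0,0,0.008],[0,0,0],1]
    - [[0,0,0.004],[0,0,0],1]
    - [[0,0,0],[0,0,0],1]
    - [[0,0,0],[0,0,0],0]
    - [[0,0,0],[0,0,0],0]
    - [[0,0,0],[0,0,0],0]
    - [[0,0,0],[0,0,0],0]
    - [[0,0,0],[0,0,0],0]
    - [[0,0,0],[0,0,0],0]

```text
time_s: 24.9
position: [0.6292, 0.1985, 0.0131]
eef_rot: [0.997, 0.073, 0.0, 0.0]
ft_force: [0.0, -1.3, 4.0]
finger_gap: 0.0598
grasp_force: 25.0
```

```bash
python3 -c "
from h import *
plan(.5401,-.0213,.15,-.138)"
```

```text
t 24.9 now [0.6292 0.1985 0.0131] psi 0.147 tilt -1.0 q6 1.73 | turn wz 0.285 then shift [-0.058   0.23   -0.1369] gap 0.0598
F [ 0.03 -1.3   4.  ]
```

play_rows:
  series:
    - [[0,0,-0.012],[0,0,0],0]
    - [[0,0,-0.025],[0,0,0],0]
    - [[0,0,-0.025],[0,0,0],0]
    - [[0,0,-0.025],[0,0,0],0]
    - [[0,0,-0.025],[0,0,0],0]
    - [[0,0,-0.025],[0,0,0],0]
    - [[0,0,0],[0,0,0.1425],0]
    - [[0,0,0],[0,0,0.1425],0]
    - [[-0.0058,0.023,0],[0,0,0],0]
    - [[-0.0058,0.023,0],[0,0,0],0]
    - [[-0.0058,0.023,0],[0,0,0],0]
    - [[-0.0058,0.023,0],[0,0,0],0]
    - [[-0.0058,0.023,0],[0,0,0],0]
    - [[-0.0058,0.023,0],[0,0,0],0]
    - [[-0.0058,0.023,0],[0,0,0],0]
    - [[-0.0058,0.023,0],[0,0,0],0]
    - [[-0.0058,0.023,0],[0,0,0],0]
    - [[-0.0058,0.023,0],[0,0,0],0]
    - [[0,0,0],[0,0,0],0]
    - [[0,0,0],[0,0,0],0]

```text
time_s: 27.4
position: [0.5401, -0.0213, 0.1499]
eef_rot: [0.998, -0.069, 0.0, -0.0]
ft_force: [-0.0, -0.2, -2.2]
finger_gap: 0.0595
grasp_force: 25.0
```

```bash
python3 -c "
from m import *
plan(.5402,-.0213,.1025,-.138)
for l in('tray1_c','lid_c'):
  d=tip_of(s,l); print(l,[(x['centre'],x['p']) for x in d])
print(proj(s,[[.54,-.0213,.068],[.54,-.0213,.147]]))
save(s,'s4.png',(190,150,120,90),5)"
```

```text
t 27.5 now [ 0.5402 -0.0208  0.1498] psi -0.1375 tilt -1.0 q6 1.67 | turn wz 0.0005 then shift [0.0001 0.0005 0.0473] gap 0.0596
F [-0.75  0.57 -2.11]
tray1_c [([250.3, 206.4], 0.83)]
lid_c [([253.6, 184.1], 0.57)]
[[251.32937437 207.03463354]
 [251.91820649 186.10722668]]
```

View pics/s4.png

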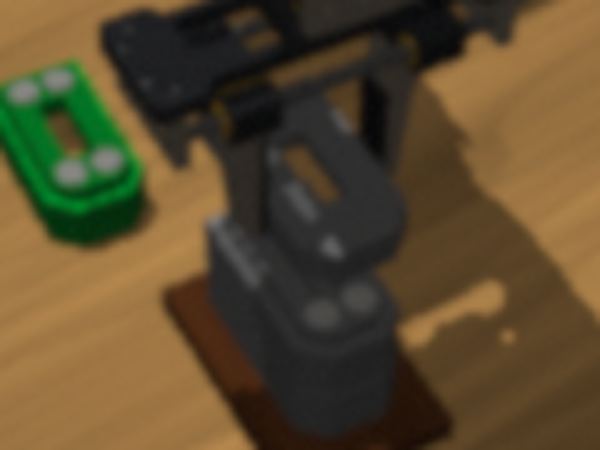

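The lid hangs level over the stack with its cut end matching (lid about (255,187), stack top about (251,207)). I'll lower it.

play_rows:
  series:
    - [[0,0.0003,0.018],[0,0,0],0]
    - [[0,0,0.018],[0,0,0],0]
    - [[0,0,0.0105],[0,0,0],0]
    - [[0,0,0],[0,0,0],0]
    - [[0,0,0.002],[0,0,0],0]
    - [[0,0,0.002],[0,0,0],0]
    - [[0,0,0],[0,0,0],0]
    - [[0,0,0],[0,0,0],0]

```text
time_s: 28.6
position: [0.54, -0.0216, 0.0995]
eef_rot: [0.998, -0.069, 0.0, -0.0]
ft_force: [0.2, -0.3, -2.1]
finger_gap: 0.0602
grasp_force: 25.0
```

play_rows:
  series:
    - [[0,0,0.002],[0,0,0],0]
    - [[0,0,0.002],[0,0,0],0]
    - [[0,0,0.002],[0,0,0],0]
    - [[0,0,0],[0,0,0],0]
    - [[0,0,0],[0,0,0],0]

```text
time_s: 29.22
position: [0.5398, -0.0215, 0.0932]
eef_rot: [0.998, -0.069, -0.0, -0.0]
ft_force: [-0.2, -0.4, -1.8]
finger_gap: 0.0598
grasp_force: 25.0
```

play_rows:
  series:
    - [[0,0,0],[0,0,0],1]
    - [[0,0,0],[0,0,0],1]
    - [[0,0,0],[0,0,0],1]
    - [[0,0,-0.01],[0,0,0],1]
    - [[0,0,-0.02],[0,0,0],1]
    - [[0,0,-0.025],[0,0,0],1]
    - [[0,0,-0.025],[0,0,0],1]
    - [[0,0,-0.025],[0,0,0],1]
    - [[0,0,-0.01],[0,0,0],1]
    - [[0,0,0],[0,0,0],1]
    - [[0,0,0],[0,0,0],1]

```text
time_s: 30.6
position: [0.5393, -0.0215, 0.2074]
eef_rot: [0.998, -0.069, -0.001, 0.0]
ft_force: [-0.3, -0.4, -0.1]
finger_gap: 0.092
grasp_force: 0.0
```

```bash
cat > k.py <<'E'
from m import *
plan(.45,-.33,.15,.4)
def best(p,l,uv):
    return min(trace(p,l),key=lambda d:np.hypot(d["box"][0]+d["box"][2]/2-uv[0],d["box"][1]+d["box"][3]/2-uv[1]))
X=ray(t,(393,225),.064); us=proj(s,X)[0]; print(X,us)
for l,kind,z in(("holder_top","holder",.044),("key_grip","grip",.064)):
  for nm,p,uv in(("top",t,(390,227)),("scene",s,us)):
    d=best(p,l,uv); m=d["mask"].astype(bool); print(l,nm,d["box"],round(d["p"],2),[np.round(q,3).tolist() for q in fit([(p,m)],kind,z,X[0],X[1],np.arange(0,3.1,.5))[:2]])
a=np.hstack([cv2.resize(p["img"][v-40:v+40,u-40:u+40],None,fx=5,fy=5,interpolation=cv2.INTER_CUBIC) for p,(u,v) in((t,(390,227)),(s,np.round(us).astype(int)))])
cv2.imwrite("pics/k1.png",a[:,:,::-1])
E
python3 k.py
```

```text
t 30.7 now [ 0.5393 -0.0215  0.2073] psi -0.138 tilt -1.0 q6 1.67 | turn wz -0.538 then shift [-0.2024  0.2493  0.0573] gap 0.0919
F [-0.9   0.36  0.71]
[ 0.44917649 -0.38303726  0.064     ] [102.57219966 254.8017825 ]
holder_top top [375.7, 211.7, 31.0, 29.4] 0.81 [[0.772, 0.449, -0.387, 0.521], [0.772, 0.45, -0.387, 0.505]]
holder_top scene [81.3, 243.0, 42.8, 41.8] 0.72 [[0.576, 0.449, -0.388, 0.474], [0.576, 0.449, -0.388, -2.67]]
key_grip top [388.6, 214.3, 12.4, 22.4] 0.78 [[0.262, 0.449, -0.385, 0.472], [0.262, 0.449, -0.385, 0.455]]
key_grip scene [88.5, 248.6, 25.4, 18.3] 0.82 [[0.262, 0.45, -0.388, 0.455], [0.263, 0.45, -0.389, -2.688]]
```

View pics/k1.png

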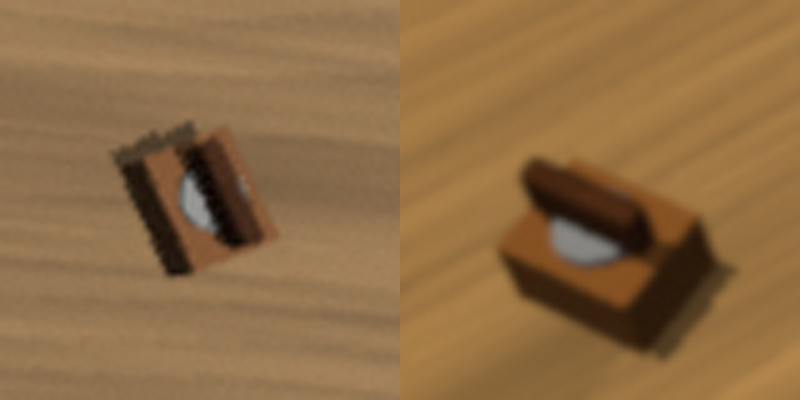

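The key stands upright in its holder. In the crop its grip bar lies along the block at about top (392,225), yaw about 0.465, and both cameras agree within 3 mm.

```bash
python3 -c "
from h import *
plan(.4495,-.3865,.13,.465)"
```

```text
t 30.9 now [ 0.5397 -0.0215  0.2078] psi -0.138 tilt -1.0 q6 1.67 | turn wz -0.603 then shift [-0.2442  0.2858  0.0778] gap 0.0922
F [-1.1   0.44 -0.03]
```

play_rows:
  series:
    - [[0,0,0],[0,0,-0.1507],1]
    - [[0,0,0],[0,0,-0.1507],1]
    - [[0,0,0],[0,0,-0.1508],1]
    - [[0,0,0],[0,0,-0.1508],1]
    - [[-0.0174,0.0204,0.0055],[0,0,0],1]
    - [[-0.0174,0.0204,0.0055],[0,0,0],1]
    - [[-0.0174,0.0204,0.0055],[0,0,0],1]
    - [[-0.0174,0.0204,0.0055],[0,0,0],1]
    - [[-0.0174,0.0204,0.0055],[0,0,0],1]
    - [[-0.0174,0.0204,0.0055],[0,0,0],1]
    - [[-0.0174,0.0204,0.0055],[0,0,0],1]
    - [[-0.0174,0.0204,0.0055],[0,0,0],1]
    - [[-0.0174,0.0204,0.0055],[0,0,0],1]
    - [[-0.0174,0.0204,0.0055],[0,0,0],1]
    - [[-0.0174,0.0204,0.0055],[0,0,0],1]
    - [[-0.0174,0.0204,0.0055],[0,0,0],1]
    - [[-0.0174,0.0204,0.0055],[0,0,0],1]
    - [[-0.0174,0.0204,0.0055],[0,0,0],1]
    - [[0,0,0],[0,0,0],1]
    - [[0,0,0],[0,0,0],1]

```text
time_s: 33.4
position: [0.4501, -0.3855, 0.1311]
eef_rot: [0.973, 0.23, -0.0, -0.0]
ft_force: [-0.3, 0.6, 0.3]
finger_gap: 0.0922
grasp_force: 0.0
```

```bash
python3 - <<'E'
from m import *
plan(.4495,-.3865,.0635,.465)
u=proj(t,[.54,-.0215,.09])[0]; us=proj(s,[.54,-.0215,.09])[0]
print(u,us)
# lid check: fit lid top face region in top view
for nm,p,c in(("top",t,u),("scene",s,us)):
    m=grey(p,c); print(nm,m.sum())
    K=[("stack",)]
import h
base=h.solid
h.solid=lambda k: [np.vstack([np.c_[prof(.11,.06,.014),np.full(6,a)],np.c_[prof(.11,.06,.014),np.full(6,b)]]) for a,b in((-.074,.01),)] if k=="st" else base(k)
print([np.round(q,4).tolist() for q in fit([(t,grey(t,u))],"st",.09,.54,-.0215,[-.138])])
cv2.imwrite("pics/l1.png",np.hstack([cv2.resize(p["img"][v-35:v+35,q-40:q+40],None,fx=5,fy=5,interpolation=cv2.INTER_CUBIC) for p,(q,v) in((t,np.round(u).astype(int)),(s,np.round(us).astype(int)))])[:,:,::-1])
E
```

```text
t 33.5 now [ 0.4505 -0.3852  0.1314] psi 0.4656 tilt -1.0 q6 0.39 | turn wz 0.0006 then shift [-0.0014  0.0007  0.0679] gap 0.0923
F [0.85 0.08 0.33]
[274.39382096 179.74187475] [251.42322396 201.47026447]
top 849
scene 1507
[[0.055, 0.5397, -0.0195, -0.138]]
```

View pics/l1.png

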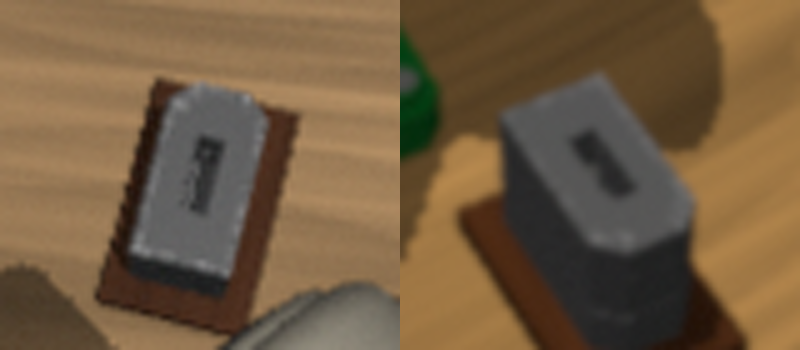

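The stack is complete and level, with the lid home and its slot clear at about top (274,180). Next I'll take the key.

play_rows:
  series:
    - [[-0.0012,0.0007,0],[0,0,0],1]
    - [[0,0,0.02],[0,0,0],1]
    - [[0,0,0.02],[0,0,0],1]
    - [[0,0,0.015],[0,0,0],1]
    - [[0,0,0.008],[0,0,0],1]
    - [[0,0,0.004],[0,0,0],1]
    - [[0,0,0],[0,0,0],1]
    - [[0,0,0],[0,0,0],0]
    - [[0,0,0],[0,0,0],0]
    - [[0,0,0],[0,0,0],0]
    - [[0,0,0],[0,0,0],0]
    - [[0,0,0],[0,0,0],0]
    - [[0,0,0],[0,0,0],0]
    - [[0,0,0],[0,0,0],0]
    - [[0,0,0],[0,0,0],0]
  squeeze: 30

```text
time_s: 35.38
position: [0.4494, -0.3872, 0.0643]
eef_rot: [0.973, 0.23, -0.0, -0.0]
ft_force: [0.5, -0.7, -0.5]
finger_gap: 0.0142
grasp_force: 6.3
```

```bash
python3 -c "
from h import *
plan(.5396,-.0214,.18,-.138)"
```

```text
t 35.38 now [ 0.4494 -0.3872  0.0643] psi 0.465 tilt -1.0 q6 0.39 | turn wz 0.603 then shift [ 0.039  -0.3747 -0.1157] gap 0.0142
F [ 0.48 -0.73 -0.52]
```

play_rows:
  series:
    - [[0,0,0],[0,0,0],0]
    - [[0,0,0],[0,0,0],0]
    - [[0,0,-0.01],[0,0,0],0]
    - [[0,0,-0.01],[0,0,0],0]
    - [[0,0,-0.01],[0,0,0],0]
    - [[0,0,-0.015],[0,0,0],0]
    - [[0,0,-0.02],[0,0,0],0]
    - [[0,0,-0.025],[0,0,0],0]
    - [[0,0,-0.026],[0,0,0],0]
    - [[0,0,0],[0,0,0.1507],0]
    - [[0,0,0],[0,0,0.1507],0]
    - [[0,0,0],[0,0,0.1508],0]
    - [[0,0,0],[0,0,0.1508],0]
    - [[0,0,0],[0,0,0],0]
    - [[0,0,0],[0,0,0],0]

```text
time_s: 37.25
position: [0.4495, -0.3873, 0.1807]
eef_rot: [0.998, -0.067, 0.0, 0.0]
ft_force: [-0.5, -0.8, -1.8]
finger_gap: 0.0138
grasp_force: 30.0
```

```bash
cat > k2.py <<'E'
from h import *
plan(.5396,-.0214,.18,-.138)
o=observe(); x,y,z=o["position"]; s=capture("scene"); u=proj(s,[x,y,z+.003])[0]; print("expected key_grip px (TCP axis)",u)
for d in tip_of(s,"key_grip"): print(d["centre"],d["p"],np.round(ray(s,d["centre"],z-.0003),4))
u=np.round(u).astype(int); save(s,"kh.png",(max(u[0]-50,0),u[1]-40,100,90),5)
E
python3 k2.py
```

```text
t 37.25 now [ 0.4495 -0.3873  0.1807] psi -0.1348 tilt -1.0 q6 0.99 | turn wz 0.0032 then shift [ 0.0389 -0.3748  0.0007] gap 0.0138
F [-0.46 -0.84 -1.79]
expected key_grip px (TCP axis) [ 87.17850856 224.1939641 ]
[88.2, 226.6] 0.88 [ 0.4538 -0.3877  0.1804]
```

View pics/kh.png

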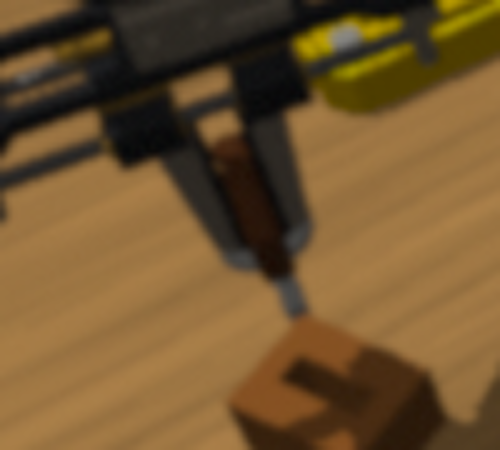

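The key hangs upright in the fingers over its empty well (bar end at about scene (92,238)), and the mask fits put it within 1 mm of centre along the bar. I'll carry it over the lid.

play_rows:
  series:
    - [[0,0,0],[0,0,0.003],0]
    - [[0.003,-0.0288,0],[0,0,0],0]
    - [[0.003,-0.0288,0],[0,0,0],0]
    - [[0.003,-0.0288,0],[0,0,0],0]
    - [[0.003,-0.0288,0],[0,0,0],0]
    - [[0.003,-0.0288,0],[0,0,0],0]
    - [[0.003,-0.0288,0],[0,0,0],0]
    - [[0.003,-0.0288,0],[0,0,0],0]
    - [[0.003,-0.0288,0],[0,0,0],0]
    - [[0.003,-0.0288,0],[0,0,0],0]
    - [[0.003,-0.0288,0],[0,0,0],0]
    - [[0.003,-0.0288,0],[0,0,0],0]
    - [[0.003,-0.0288,0],[0,0,0],0]
    - [[0.003,-0.0292,0],[0,0,0],0]
    - [[0,0,0],[0,0,0],0]
    - [[0,0,0],[0,0,0],0]
    - [[0,0,0],[0,0,0],0]

```text
time_s: 39.48
position: [0.5405, -0.0224, 0.1803]
eef_rot: [0.997, -0.071, -0.0, 0.0]
ft_force: [-1.0, 0.7, -2.3]
finger_gap: 0.0138
grasp_force: 30.0
```

```bash
python3 - <<'E'
from h import *
plan(.5395,-.0214,.163,-.138)
s=capture("scene"); o=observe(); x,y,z=o["position"]; c,sn=np.cos(-.138),np.sin(-.138)
P=lambda a,b,h:[x+a*c-b*sn,y+a*sn+b*c,z+h]
u=proj(s,[P(.02,b,-.0573+h) for b in(-.005,.005) for h in(0,.008)]+[P(-.02,.005,-.0573),P(.032,-.007,-.0153),P(.032,.007,-.0153),P(.032,0,.0147)])
v=proj(s,[[.5395+a*c-b*sn,-.0214+a*sn+b*c,.1] for a in(-.023,.023) for b in(-.008,.008)])
im=cv2.resize(s["img"][150:240,200:300],None,fx=6,fy=6,interpolation=cv2.INTER_CUBIC)
for q,col in((u,(255,0,0)),(v,(0,255,255))):
    for k in q: cv2.circle(im,tuple(np.round((k-[200,150]+.5)*6).astype(int).tolist()),3,col,1)
cv2.imwrite("pics/ov.png",im[:,:,::-1])
E
```

```text
t 39.48 now [ 0.5405 -0.0224  0.1803] psi -0.1416 tilt -1.0 q6 1.67 | turn wz -0.0036 then shift [-0.0011 -0.0008  0.0173] gap 0.0138
F [-0.98  0.66 -2.31]
```

View pics/ov.png

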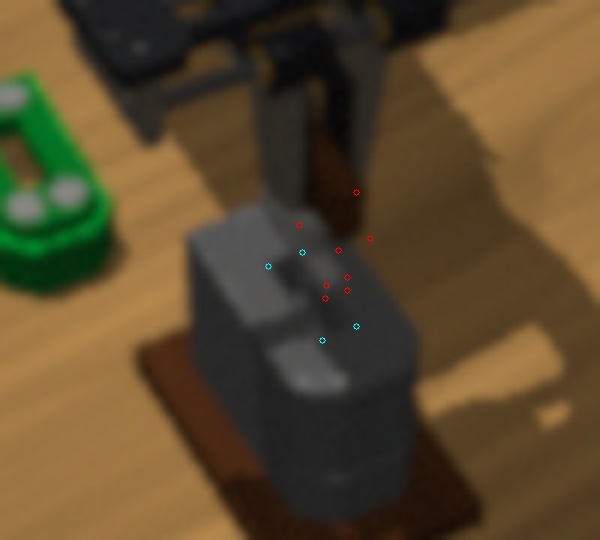

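```bash
cat > ov.py <<'E'
from h import *
s=capture("scene"); o=observe(); x,y,z=o["position"]; th=-.1416; c,sn=np.cos(th),np.sin(th)
P=lambda a,b,h:[x+a*c-b*sn,y+a*sn+b*c,z+h]
x0,y0,w,h,f=235,172,42,38,9
im=np.clip(s["img"][y0:y0+h,x0:x0+w].astype(float)*2.2,0,255).astype(np.uint8)
im=cv2.resize(im,None,fx=f,fy=f,interpolation=cv2.INTER_CUBIC); im2=im.copy()
def box(a0,a1,b,h0,h1,col):
    q=proj(s,[P(a,bb,hh) for a in(a0,a1) for bb in(-b,b) for hh in(h0,h1)])
    hull=cv2.convexHull(np.round((q-[x0,y0]+.5)*f).astype(np.int32)); cv2.polylines(im2,[hull],True,col,1)
box(-.032,.032,.007,-.0153,.0147,(255,0,0)); box(-.02,.02,.005,-.0573,-.0493,(0,255,0))
cv2.imwrite("pics/ov2.png",np.hstack([im,im2])[:,:,::-1])
for v in range(184,198): print(v,[tuple(s["img"][v,u]) if 0 else int(s["img"][v,u,0])-int(s["img"][v,u,2]) for u in range(248,266)],[int(s["img"][v,u].sum()//3) for u in range(248,266)])
E
python3 ov.py
```

```text
184 [7, 7, 4, 6, 12, 18, 22, 23, 23, 22, 20, 26, 35, 46, 51, 51, 50, 49] [46, 43, 37, 29, 24, 18, 16, 17, 16, 15, 17, 20, 38, 54, 61, 62, 61, 60]
185 [5, 5, 4, 5, 8, 15, 18, 22, 21, 21, 22, 25, 36, 44, 49, 50, 49, 47] [57, 58, 58, 53, 41, 26, 20, 17, 18, 17, 17, 22, 36, 54, 60, 61, 59, 59]
186 [3, 3, 3, 3, 6, 12, 17, 22, 23, 23, 21, 24, 36, 43, 48, 49, 47, 48] [64, 67, 68, 66, 56, 38, 24, 18, 17, 16, 17, 22, 36, 53, 60, 60, 59, 58]
187 [4, 4, 2, 3, 5, 7, 13, 20, 23, 23, 22, 26, 35, 43, 48, 47, 47, 47] [64, 65, 66, 65, 60, 48, 32, 19, 15, 15, 17, 23, 37, 52, 58, 58, 56, 55]
188 [4, 2, 2, 3, 3, 5, 8, 16, 23, 21, 23, 30, 38, 44, 46, 45, 45, 45] [65, 61, 61, 61, 58, 51, 39, 25, 16, 19, 19, 27, 43, 55, 58, 56, 55, 55]
189 [2, 2, 2, 3, 2, 2, 3, 10, 15, 16, 22, 33, 42, 44, 45, 46, 46, 45] [65, 63, 59, 56, 55, 51, 40, 28, 22, 25, 31, 40, 49, 56, 56, 55, 55, 54]
190 [3, 2, 2, 2, 2, 2, 3, 4, 6, 7, 16, 32, 43, 45, 45, 44, 44, 44] [65, 63, 59, 56, 53, 50, 44, 38, 34, 35, 43, 49, 55, 56, 56, 54, 55, 55]
191 [2, 2, 2, 2, 1, 2, 1, 2, 3, 3, 9, 24, 38, 44, 44, 45, 45, 45] [64, 60, 60, 58, 56, 55, 51,
[... 167 characters left out ...]
 54, 54, 55, 55]
193 [1, 1, 3, 2, 3, 3, 2, 1, 1, 1, 1, 7, 17, 32, 42, 44, 46, 45] [40, 44, 53, 64, 69, 71, 67, 60, 51, 47, 46, 47, 51, 53, 54, 55, 56, 57]
194 [1, 0, 2, 3, 2, 3, 3, 3, 2, 1, 1, 3, 7, 19, 35, 43, 46, 46] [36, 41, 49, 59, 69, 73, 71, 67, 59, 50, 46, 47, 49, 51, 53, 57, 56, 57]
195 [0, 1, 0, 2, 3, 4, 3, 2, 2, 2, 0, 1, 2, 9, 24, 38, 45, 46] [36, 39, 46, 54, 64, 72, 73, 71, 62, 54, 47, 46, 46, 48, 52, 55, 56, 56]
196 [0, 0, 0, 1, 1, 3, 3, 2, 2, 1, 1, -1, -1, 3, 13, 30, 40, 45] [36, 38, 44, 49, 55, 65, 68, 66, 59, 52, 48, 46, 45, 47, 50, 53, 55, 56]
197 [1, 1, 0, 1, 2, 2, 2, 2, 2, 1, 0, 0, 1, 1, 7, 18, 33, 43] [39, 38, 42, 44, 47, 55, 59, 57, 52, 48, 47, 46, 46, 45, 47, 51, 54, 56]
```

View pics/ov2.png

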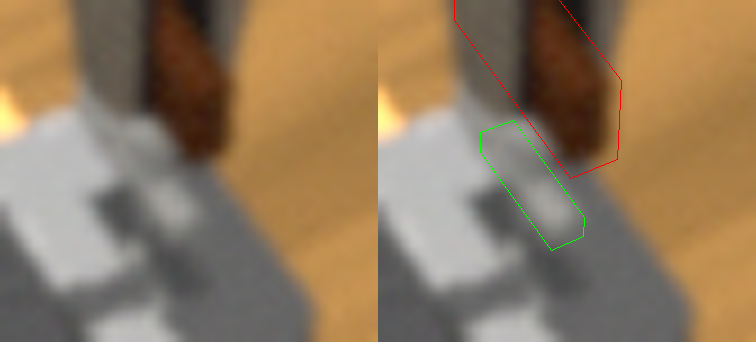

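```bash
python3 - <<'E'
from h import *
s=capture("scene"); c,sn=np.cos(-.138),np.sin(-.138)
L=lambda a,b,h:[.5395+a*c-b*sn,-.0214+a*sn+b*c,h]
a=np.linspace(-.055,.041,200); q=proj(s,[L(i,.03,.1) for i in a])
for v in(191,194,197): print(v,"pred edge col",np.round(np.interp(v,q[:,1],q[:,0]),2))
im=s["img"].astype(float); g=im[...,0]-im[...,2]
for v in(191,194,197):
    r=g[v,252:272]; k=np.argmax(r>22); print(v,"obs",252+k-1+(22-r[k-1])/(r[k]-r[k-1]))
# slot/lid front edge
front=proj(s,[L(.055,0,.1),L(.055,-.016,.1),L(.055,.016,.1),L(.041,.03,.1)]); print(np.round(front,1))
v=int(round(front[0,1])); 
for du in(-4,0,4):
    u=int(round(front[0,0]+du)); print(u,[(v+k,int(im[v+k,u].mean())) for k in range(-6,7)])
o=observe(); x,y,z=o["position"]; P=lambda a,b,h:[x+a*c-b*sn,y+a*sn+b*c,z+h]
for d in(0,-.003,-.006): print(d,np.round(proj(s,[P(.032+d,.007,-.0003),P(.032+d,-.007,-.0153),P(.032+d,.007,-.0153),P(.02+d,0,-.0573)]),1).tolist())
for d in trace(s,"key_grip"): print(d["box"],d["p"])
for d in tip_of(s,"key_grip"): print(d["centre"],d["p"],proj(s,[x,y,z-.0003]))
E
```

```text
191 pred edge col 259.23
194 pred edge col 261.49
197 pred edge col 263.75
191 obs 258.875
194 obs 261.14285714285717
197 obs 263.26666666666665
[[262.5 214. ]
 [256.7 216.4]
 [268.2 211.5]
 [270.2 205.5]]
258 [(208, 47), (209, 46), (210, 47), (211, 48), (212, 52), (213, 56), (214, 52), (215, 43), (216, 36), (217, 32), (218, 31), (219, 32), (220, 34)]
262 [(208, 46), (209, 45), (210, 47), (211, 46), (212, 46), (213, 42), (214, 37), (215, 34), (216, 33), (217, 31), (218, 32), (219, 32), (220, 34)]
266 [(208, 46), (209, 46), (210, 46), (211, 44), (212, 40), (213, 35), (214, 33), (215, 33), (216, 32), (217, 31), (218, 33), (219, 31), (220, 32)]
0 [[261.4, 184.8], [256.0, 191.2], [261.2, 189.1], [255.6, 198.5]]
-0.003 [[260.7, 183.9], [255.3, 190.4], [260.5, 188.3], [255.0, 197.7]]
-0.006 [[260.1, 183.1], [254.7, 189.5], [259.9, 187.4], [254.4, 196.8]]
[244.7, 174.0, 17.2, 23.8] 0.49
[251.4, 179.0] 0.7 [[252.02265194 176.97313518]]
```

play_rows:
  series:
    - [[0.0009,-0.0008,0],[0,0,-0.0036],0]
    - [[0,0,0.01],[0,0,0],0]
    - [[0,0,0.01],[0,0,0],0]
    - [[0,0,0],[0,0,0],0]
    - [[0,0,0],[0,0,0],0]
    - [[0,0,0],[0,0,0],0]

```text
time_s: 40.48
position: [0.5419, -0.0209, 0.1605]
eef_rot: [0.998, -0.069, 0.0, -0.0]
ft_force: [-1.0, 0.7, -2.1]
finger_gap: 0.0137
grasp_force: 30.0
```

```bash
python3 - <<'E'
from h import *
plan(.5415,-.0217,.12,-.138)
E
```

```text
t 40.48 now [ 0.5419 -0.0209  0.1605] psi -0.1374 tilt -1.0 q6 1.67 | turn wz 0.0006 then shift [-0.0003  0.0008  0.0405] gap 0.0137
F [-0.98  0.65 -2.14]
```

play_rows:
  series:
    - [[-0.0002,0.0006,0],[0,0,0],0]
    - [[0,0,0.002],[0,0,0],0]
    - [[0,0,0.002],[0,0,0],0]
    - [[0,0,0.002],[0,0,0],0]
    - [[0,0,0.002],[0,0,0],0]
    - [[0,0,0],[0,0,0],0]
    - [[0,0,0],[0,0,0],0]

```text
time_s: 41.35
position: [0.5415, -0.0215, 0.1523]
eef_rot: [0.998, -0.069, 0.0, -0.0]
ft_force: [-0.5, 0.4, -2.4]
finger_gap: 0.0138
grasp_force: 30.0
```

play_rows:
  series:
    - [[0,0,0.003],[0,0,0],0]
    - [[0,0,0.003],[0,0,0],0]
    - [[0,0,0.003],[0,0,0],0]
    - [[0,0,0.003],[0,0,0],0]
    - [[0,0,0.003],[0,0,0],0]
    - [[0,0,0],[0,0,0],0]
    - [[0,0,0],[0,0,0],0]

```text
time_s: 42.22
position: [0.5415, -0.0215, 0.1373]
eef_rot: [0.998, -0.069, 0.0, -0.0]
ft_force: [-0.9, -0.4, -2.3]
finger_gap: 0.0138
grasp_force: 30.0
```

Passing freely through both slots. The collar should land at about 0.1203.

play_rows:
  series:
    - [[0,0,0.003],[0,0,0],0]
    - [[0,0,0.003],[0,0,0],0]
    - [[0,0,0.003],[0,0,0],0]
    - [[0,0,0.003],[0,0,0],0]
    - [[0,0,0.003],[0,0,0],0]
    - [[0,0,0.0015],[0,0,0],0]
    - [[0,0,0],[0,0,0],0]
    - [[0,0,0],[0,0,0],0]

```text
time_s: 43.22
position: [0.5415, -0.0215, 0.1209]
eef_rot: [0.998, -0.069, 0.0, -0.0]
ft_force: [0.1, 0.3, -1.9]
finger_gap: 0.0139
grasp_force: 30.0
```

play_rows:
  series:
    - [[0,0,0],[0,0,-0.131],0]
    - [[0,0,0],[0,0,-0.131],0]
    - [[0,0,0],[0,0,-0.131],0]
    - [[0.0002,-0.0006,0],[0,0,-0.131],0]
    - [[0,0,0],[0,0,-0.131],0]
    - [[0,0,0],[0,0,-0.131],0]
    - [[0,0,0],[0,0,0],0]

```text
time_s: 44.1
position: [0.5416, -0.0209, 0.1209]
eef_rot: [0.948, 0.318, 0.0, 0.0]
ft_force: [-0.3, -0.6, -1.9]
finger_gap: 0.0136
grasp_force: 30.0
```

play_rows:
  series:
    - [[0.0005,-0.0003,0],[0,0,-0.131],0]
    - [[0,0,0],[0,0,-0.131],0]
    - [[0,0,0],[0,0,-0.131],0]
    - [[0.0005,0,0],[0,0,-0.131],0]
    - [[0,0,0],[0,0,-0.131],0]
    - [[0,0,0],[0,0,-0.131],0]
    - [[0,0,0.0005],[0,0,0],0]
    - [[0,0,0],[0,0,0],0]
    - [[0,0,0],[0,0,0],0]

```text
time_s: 45.22
position: [0.542, -0.0199, 0.1203]
eef_rot: [0.754, 0.656, 0.0, 0.0]
ft_force: [-0.4, -0.9, -2.2]
finger_gap: 0.014
grasp_force: 30.0
```

```bash
python3 -c "
from h import *
plan(.5415,-.0205,.12,-.138+1.571)"
```

```text
t 45.23 now [ 0.542  -0.0199  0.1203] psi 1.4323 tilt -1.0 q6 0.1 | turn wz -0.0007 then shift [-0.0007 -0.0004  0.0003] gap 0.014
F [-0.44 -0.9  -2.16]
```

play_rows:
  series:
    - [[0,0,0.0005],[0,0,0],0]
    - [[0,0,0],[0,0,0],0]
    - [[0,0,0],[0,0,0],0.4]
    - [[0,0,0],[0,0,0],0.4]
    - [[0,0,0],[0,0,0],0.4]
    - [[0,0,0],[0,0,0],0.4]
    - [[0,0,-0.01],[0,0,0],0.4]
    - [[0,0,-0.02],[0,0,0],0.4]
    - [[0,0,-0.02],[0,0,0],0.4]
    - [[0,0,-0.03],[0,0,0],0.4]
    - [[0,0,-0.03],[0,0,0],0.4]
    - [[0,0,0],[0,0,0],0.4]
    - [[0,0,0],[0,0,0],0.4]

```text
time_s: 46.85
position: [0.5416, -0.0199, 0.2294]
eef_rot: [0.754, 0.657, -0.0, -0.0]
ft_force: [-0.2, 0.9, -0.3]
finger_gap: 0.0368
grasp_force: 0.0
```

```bash
python3 - <<'E'
from h import *
s=capture("scene"); c,sn=np.cos(-.138),np.sin(-.138)
print(observe()["finger_gap"],proj(s,[.541,-.021,.12]),[d["centre"] for d in tip_of(s,"key_grip")])
x0,y0=205,145; im=np.clip(s["img"][y0:y0+100,x0:x0+110].astype(float)*1.5,0,255).astype(np.uint8)
cv2.imwrite("pics/fin.png",cv2.resize(im,None,fx=6,fy=6,interpolation=cv2.INTER_CUBIC)[:,:,::-1])
E
```

```text
0.036865310389473695 [[252.05215234 193.71306158]] [[250.7, 196.1]]
```

View pics/fin.png

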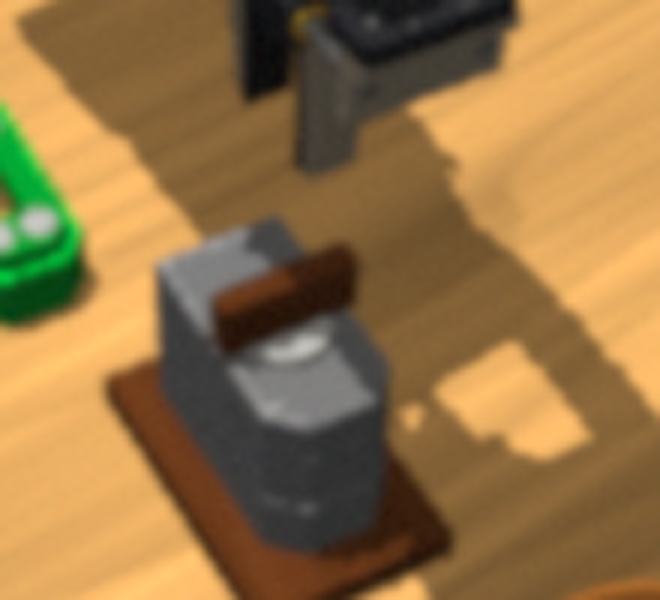

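The key stands upright across the slot with its collar on the lid (bar about (252,195)), and the gripper is clear. One last look from above for any tray that had been hidden.

```bash
python3 -c "
from h import *
p=capture('top'); save(p,'topf.png',None,1.5)
print([(d['centre'],d['p']) for d in tip_of(p,'tray2_c')])"
```

```text
[]
```

View pics/topf.png

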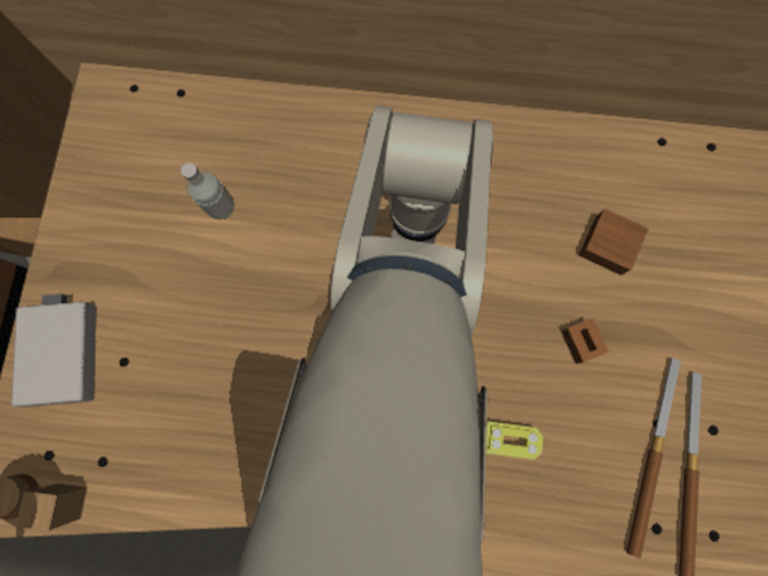

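No grey tray is left on the bench: only the yellow and green look-alikes, the bottle at (138,128) and the blank at (408,161), both unmoved. I'm handing the job in.

```bash
python3 -c "
from h import *
print(close_job())"
```

```text
the job is handed in; nothing more can be done
None
```

I handed the job in: both grey trays that were there and the lid are home on the base, and the T-key stands with its collar on the lid, turned square across the slot; no verdict came back.

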